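Close up the louvered brush cabinet

ROBOT

A 7-joint arm with a two-finger parallel gripper is mounted at the origin on the work surface. World frame = base frame: x ahead of the robot, y to its left, z up, the work surface at z = 0. Lengths are in m, angles in rad, forces in N, time in s.
With the tool pointing down it reaches from about 0.425 to 0.95 m from the base axis. Payload 4.7 kg.
Tool frame: the origin (TCP) lies between the finger pads; the fingertips stand 25 mm ahead of it and the grasp point (between the pads) lies 6 mm ahead of it; x points along the fingers, z is the direction in which the jaws open and shut, and the axes are right-handed (so a half turn about x gives the same grasp; the last joint's range is limited). The gripper opens to 85 mm and grips with 20 to 120 N. Pads are 22 mm wide; open, the fingers measure 114 mm over their backs; the gripper's body (76 mm by 85 mm) begins 54 mm behind the grasp point. The pads swing forward as they close: fully open they stand 13 mm farther back than shut.
Start: joints at [1.178, 0.469, -0.049, 1.532, 0.024, 1.141, -0.082], TCP at [0.24, -0.631, 0.256] pointing down, gripper open.
Joint ranges: [-2.59, 2.59], [-0.33, 1.99], [-1.39, 1.29], [0.1, 2.45], [-1.04, 4.18], [0.21, 1.99], [-2.66, 2.66]. Speed limits (rad/s): [2.57, 2.57, 3.14, 3.14, 3.14, 3.14, 3.14].

INTERFACE

Orientations are given as a 3x3 rotation matrix whose columns are the frame's x, y, z axes.
In Python, from rig import * gives the robot as it stands. Calls block until the motion is done:
- movep(position, orientation): joint-space move of the TCP to a pose.
- move_l(position, attitude=None, feed=0.15, until_force=None): straight line of the TCP; attitude=None keeps the orientation; feed is the mean speed in m/s. With until_force (N) it stops when the force on the tool has changed by that much, and returns True; else False.
- move_joints(angles): joint-space move.
- command_gripper(opening, newtons=None): finger opening in m; newtons is the grip in N (None keeps the last); returns when the fingers have stopped.
- sleep(seconds).
- inverse_kinematics(position, orientation): joint angles nearest the present ones, or None.
- sense(): the state.
- camera(name): name is "scene" or "top" or "wrist"; returns (picture, depth): 400x640x3 uint8, red, green, blue; 400x640 float32, m along the optical axis (not along the pixel's ray), 0 where there is no reading.
- camera_params(name): a dict with "K" (3x3 intrinsics, pixels), "position" and "rotation" of the camera in the world; the wrist camera has in their place "tool_from_camera" (4x4, takes a point from camera to tool coordinates, whose origin is the TCP and whose axes are the tool frame's). Camera axes: x right, y down, z forward; pixel columns grow to the right and rows downward; lengths in m; the calibration is good to about 2 mm. A picture is of the moment at which its call begins: read the wrist's pose just before it. camera_params takes no time and is no camera call.
A pose or a line that the arm cannot do raises Unreachable and nothing moves.
- finish_job(): hands the job in, once; it reports no verdict.
The state is a dict: "time_s": time; "joint_pos": joint angles; "qd": joint speeds; "joint_efforts": joint torques, N m; "position": TCP position; "tcp_rot": TCP orientation; "wrist_force": force on the tool from outside, world axes, zero at the start; "ft_torque": the same for the moment, N m; "finger_gap": finger opening in m.
Only numpy, scipy, OpenCV 4.12 (cv2) and the standard library are available. Lean on these libraries where they do the work, as an engineer would, in place of code of your own. Each camera call takes 0.05 s, during which the arm holds its last target.

TASK

The low brush cabinet has been left open. Using only the fingertips, push its tray fully home into the cabinet, then push the louvered door fully shut in front of it. Do not pinch or grip the tray or the door, do not lift or touch the two brushes riding in the tray, and leave everything else standing and lying where it is.

Things in the scene. Friction and masses are not known exactly. Their poses are not given: they have to be found in the camera images.
- cabinet: low grey steel cabinet with perforated sides, fixed to the table, 200 deep x 280 wide x 145 mm high. Origin: middle of its front face, at table height. Its x axis points from the front to the back of the cabinet (level), y to the left seen from the robot, z up. The open front is the plane x = 0; nothing is mounted above it.
- tray (a joint): how far the tray stands out of the front (m): 0 = fully home, its front flush with the cabinet's front; up to 0.13 out. Slides along the cabinet's x axis, in the middle of its width, with about 2 N of friction and a rigid stop at 0; stays where it is left.
- tray_front (a point): middle of the width of the outer face of the tray's flat front board, 95 mm above the table (20 mm below the board's top edge). The board is plain bare steel with no handle, 210 mm wide, 12 mm thick, from 18 to 115 mm above the table; the tray behind it has sides only 66 mm above the table and is open on top. Axes as the cabinet's.
- door (a joint): opening angle of the louvered door (rad): 0 = shut, lying flat in front of the cabinet front; starts open at 1.5 to 1.9 (1.57 = sticking straight out towards the robot). It stays where it is left; about 0.1 N m turns it. Rigid stop at 0; no latch, no handle.
- door_hinge (a point): point on the door's upright hinge line, at the cabinet's left front corner (128 mm left of the front's middle), 110 mm above the table. Frame turns with the door: the door runs 250 mm along its -y; inner face at x = 0, outer face at x = -0.016; door shut: axes as the cabinet's. Push the outer face towards its +x to shut it (anticlockwise from above).
- door_edge (a point): top part of the door's free (far) upright edge, on the outer face, 250 mm from the hinge line, 110 mm above the table. The door is a wooden louvered panel, 250 wide, 16 thick, from 12 to 139 mm above the table, solid to the touch.
- scrub_brush: small bamboo scrub brush, 85 x 48 x 35 mm, lying loose in the tray, bristles down. Origin: centre of its underside.
- grout_brush: narrow black plastic grout brush, 60 x 22 x 30 mm, lying loose in the tray. Origin: centre of its underside.
- bottle: trigger spray bottle, translucent, 68 mm across, 236 mm high, standing loose to the right of the cabinet front. Origin: centre of its foot.
- dustpan: grey plastic handheld dustpan, 190 x 200 mm, 55 mm high, lying loose left of the open door, handle towards the back. Origin: underside centre of the pan.
- jar: clear jar with steel lid, 60 mm across, 75 mm high, standing loose to the right of the open tray, nearer the robot than the bottle. Origin: centre of its foot.
- shoehorn: stainless shoehorn, 210 mm long and 8 mm high, lying loose on the cabinet top, about 145 mm behind the front. Origin: its underside, mid-length.

How it is judged:
By the outcome, as a careful person would: the job done as asked, in the order asked, and still so for the second after the job is handed in, with the robot touching nothing.
It also fails if it takes over 48 s, if anything falls off the work surface, if the arm or the gripper's body presses on something with over 40 N, if the wrist force passes 120 N, or if a joint passes its speed limit or range.

## Working session

There is one attempt and no reset: what is moved stays moved. The work goes in short steps, each a Python script; the robot and the scene stay as the last script left them, time stands still between calls to the robot, and variables do not carry over. Pictures are saved under pics/ and viewed, and the job is handed in when it is done.

```bash
mkdir -p pics; ls; python3 - <<'E'
from rig import *
import cv2, numpy as np
for n in ["scene","top"]:
    im,d=camera(n); cv2.imwrite(f"pics/{n}0.png",im[:,:,::-1]); np.save(f"{n}0.npy",d)
    p=camera_params(n); print(n,p)
s=sense(); print(s["time_s"],s["position"],s["tcp_rot"],s["finger_gap"],s["wrist_force"])
E
```

```text
pics
scene {'K': array([[384.4485686 ,   0.        , 319.17043494],
       [  0.        , 384.4485686 , 207.9430855 ],
       [  0.        ,   0.        ,   1.        ]]), 'position': array([0.26519301, 0.65376895, 0.74551676]), 'rotation': array([[-0.86338375, -0.34809505,  0.36523736],
       [-0.50433705,  0.57449116, -0.6446736 ],
       [ 0.01458206, -0.74080345, -0.67156356]])}
top {'K': array([[515.54840466,   0.        , 321.78165134],
       [  0.        , 515.54840466, 197.85473249],
       [  0.        ,   0.        ,   1.        ]]), 'position': array([0.36264743, 0.04767964, 1.20294651]), 'rotation': array([[-0.03640566, -0.97304688,  0.22771561],
       [-0.99931676,  0.03690087, -0.00208378],
       [-0.00637529, -0.22763589, -0.97372545]])}
0.1 [ 0.24001591 -0.63036525  0.25534831] [[-7.14058475e-04  9.34529733e-01  3.55884346e-01]
 [ 1.64752815e-03  3.55885054e-01 -9.34528284e-01]
 [-9.99998388e-01 -8.09783630e-05 -1.79378678e-03]] 0.0850916206863447 [-0.89507321  0.23976707 -0.01617152]
```

View pics/scene0.png

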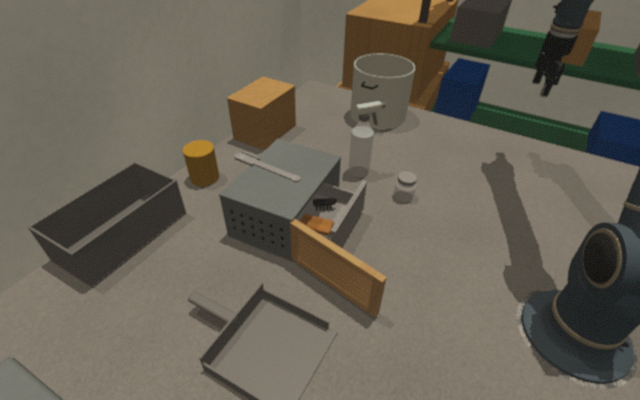

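View pics/top0.png

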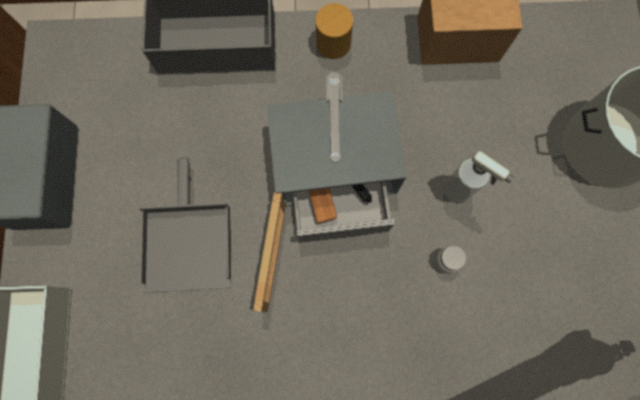

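The top view shows the cabinet top at about (270–403, 95–193), the tray front at row ~230 and the door at (278,195)–(260,310). The dustpan is to the left of the door and the jar is at (452,260). Next I'll zoom in for accurate pixels.

```bash
cat > h.py <<'E'
from rig import *
import numpy as np, cv2
def pt(n,u,v,z):
    p=camera_params(n);K=p["K"];r=p["rotation"]@np.linalg.solve(K,[u,v,1.]);c=p["position"]
    return c+r*(z-c[2])/r[2]
def dpt(n,d,u,v):
    p=camera_params(n);K=p["K"];r=np.linalg.solve(K,[u,v,1.])*d[int(v),int(u)]
    return p["position"]+p["rotation"]@r
def px(n,P):
    p=camera_params(n);q=p["K"]@(p["rotation"].T@(np.array(P)-p["position"]));return q[:2]/q[2]
E
python3 - <<'E'
import cv2
a=cv2.imread("pics/top0.png")[80:330,230:480]; cv2.imwrite("pics/topz.png",cv2.resize(a,(600,600),interpolation=cv2.INTER_CUBIC))
a=cv2.imread("pics/scene0.png")[130:330,200:400]; cv2.imwrite("pics/scenez.png",cv2.resize(a,(600,600),interpolation=cv2.INTER_CUBIC))
E
```

```text
(no output)
```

View pics/topz.png

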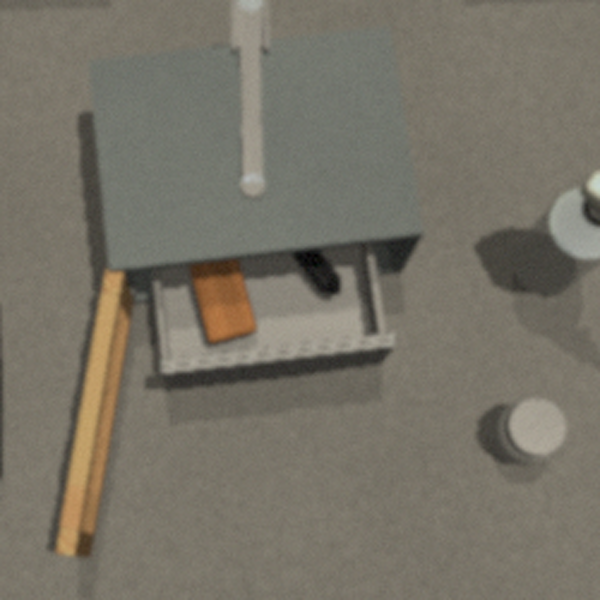

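View pics/scenez.png

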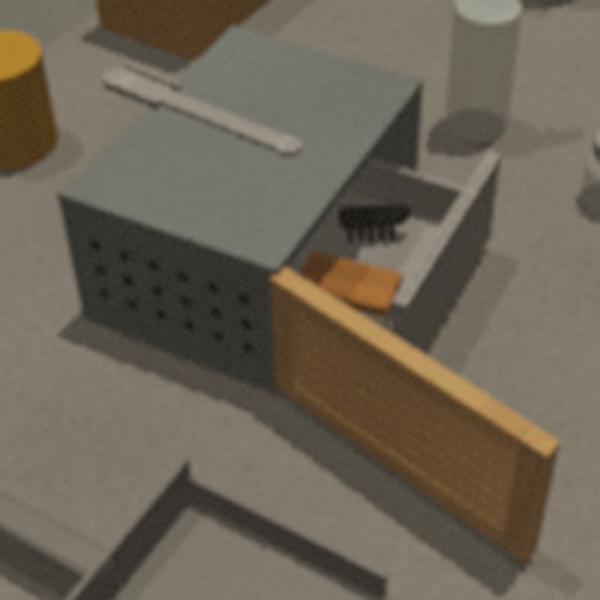

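```bash
python3 - <<'E'
from h import *
t=lambda u,v:(u/2.4+230,v/2.4+80)
s=lambda u,v:(u/3+200,v/3+130)
dt=np.load("top0.npy");ds=np.load("scene0.npy")
for k,(u,v),z in [("cFL",(113,270),.145),("cFR",(420,237),.145),("cBL",(93,63),.145),("cBR",(385,30),.145),("trayL",(162,374),.115),("trayR",(395,348),.115),("trayLb",(162,364),.115),("trayRb",(393,337),.115),
 ("doorHout",(105,271),.139),("doorHin",(125,271),.139),("doorEout",(57,552),.139),("doorEin",(78,554),.139),("dEinbot?",(92,550),.012),("jar",(536,427),.075)]:
    print(k,pt("top",*t(u,v),z).round(4), dpt("top",dt,*t(u,v)).round(3))
for k,(u,v),z in [("cFL",(276,268),.145),("cFR",(421,84),.145),("cBL",(63,197),.145),("dHout",(275,282),.139),("dEout",(540,455),.139),("dEin",(557,446),.139),("trayR",(498,155),.115),("trayL",(404,302),.115),]:
    print("s",k,pt("scene",*s(u,v),z).round(4), dpt("scene",ds,*s(u,v)).round(3))
for n,a in (("top",t(70,540)),("top",t(250,150)),("top",t(280,356)),("scene",s(250,200)),("scene",s(530,440))): print(n,dpt(n,dt if n=="top" else ds,*a))
E
```

```text
cFL [0.6253 0.1394 0.145 ] [0.626 0.14  0.144]
cFR [ 0.645  -0.1327  0.145 ] [ 0.648 -0.135  0.133]
cBL [0.8213 0.1545 0.145 ] [0.821 0.154 0.145]
cBR [ 0.8434 -0.115   0.145 ] [ 0.844 -0.115  0.145]
trayL [0.536  0.1001 0.115 ] [0.536 0.1   0.112]
trayR [ 0.5516 -0.1081  0.115 ] [ 0.572 -0.125 -0.001]
trayLb [0.5449 0.0999 0.115 ] [0.544 0.1   0.118]
trayRb [ 0.5616 -0.107   0.115 ] [ 0.561 -0.106  0.119]
doorHout [0.6261 0.147  0.139 ] [ 0.661  0.16  -0.002]
doorHin [0.6254 0.1293 0.139 ] [0.626 0.129 0.137]
doorEout [0.3844 0.1911 0.139 ] [ 0.387  0.21  -0.002]
doorEin [0.3821 0.1734 0.139 ] [0.383 0.176 0.113]
dEinbot? [0.3876 0.1752 0.012 ] [0.388 0.176 0.001]
jar [ 0.4809 -0.2369  0.075 ] [ 0.481 -0.237  0.076]
s cFL [0.6248 0.1419 0.145 ] [0.625 0.141 0.144]
s cFR [ 0.6445 -0.1271  0.145 ] [ 0.647 -0.132  0.141]
s cBL [0.8152 0.1614 0.145 ] [0.818 0.159 0.142]
s dHout [0.6208 0.1498 0.139 ] [0.624 0.145 0.134]
s dEout [0.3862 0.1945 0.139 ] [0.387 0.192 0.135]
s dEin [0.3796 0.1821 0.139 ] [0.38  0.182 0.139]
s trayR [ 0.5543 -0.1053  0.115 ] [ 0.553 -0.103  0.117]
s trayL [0.5385 0.0971 0.115 ] [0.538 0.098 0.116]
top [0.39367745 0.17938451 0.1445181 ]
top [0.73031914 0.01432969 0.14933163]
top [ 0.54820317 -0.00535234  0.11506827]
scene [0.68748961 0.08458848 0.14235973]
scene [0.39637294 0.18800558 0.14064132]
```

```bash
cat >> h.py <<'E'
yaw=0.074; O=np.array([0.635,0.0035,0])
cx=np.array([np.cos(yaw),np.sin(yaw),0]); cy=np.array([-np.sin(yaw),np.cos(yaw),0])
H=O+0.128*cy
def Rt(th):  # tool down, tool y = door x at opening th
    a=yaw-th; y=np.array([np.cos(a),np.sin(a),0]); x=np.array([0,0,-1.]); return np.column_stack([x,y,np.cross(x,y)])
def dpos(th,r,off,z): # TCP pos: r along door, off in door x
    a=yaw-th; dx=np.array([np.cos(a),np.sin(a),0]); dy=np.array([-np.sin(a),np.cos(a),0])
    p=H-r*dy+off*dx; p[2]=z; return p
E
python3 - <<'E'
from h import *
print("dustpan edge",pt("top",229,208,.05),pt("top",230,287,.01),"bottle",pt("top",473,173,.15),"shoehorn end",pt("top",335,160,.15))
e=np.array([0.381,0.176])-H[:2]; print("H",H,np.linalg.norm(e), "theta",yaw-np.pi/2-np.arctan2(e[1],e[0])+2*np.pi)
for u,off in (("start",-.09),):
    p=O+cx*(-.16);p[2]=.112;print(p,inverse_kinematics(p,Rt(0)))
for th in (1.95,1.83,1.4,1.0,.5,0): 
    p=dpos(th,.19,-.032,.112); q=inverse_kinematics(p,Rt(th)); print(th,p.round(3),None if q is None else np.round(q,2), None if (q2:=inverse_kinematics(p,Rt(th-np.pi/2))) is None else np.round(q2,2))
E
```

```text
dustpan edge [0.61649218 0.25829688 0.05      ] [0.44038585 0.26247031 0.01      ] bottle [ 0.65076395 -0.27649102  0.15      ] shoehorn end [0.69071663 0.01422125 0.15      ]
H [0.62553664 0.1311497  0.        ] 0.24861560542348146 theta 1.8261896349207607
[ 0.47543788 -0.0083292   0.112     ] [ 0.28820318  0.37608301 -0.43357136  2.11461835  0.24260695  0.69748074
 -1.80265171]
1.95 [0.454 0.219 0.112] [ 0.33  0.7  -1.18  2.03  0.8   0.98  1.57] [-0.95  0.42  0.53  2.1  -0.32  0.71 -2.09]
1.83 [0.445 0.198 0.112] [ 0.38  0.67 -1.18  2.07  0.78  0.95  1.73] [-0.78  0.37  0.33  2.13 -0.19  0.68 -2.07]
1.4 [0.433 0.116 0.112] [ 0.56  0.6  -1.17  2.15  0.73  0.89  2.33] [ 0.22  0.39 -0.68  2.16  0.37  0.71 -2.05]
1.0 [0.454 0.043 0.112] [-0.91  0.45  0.92  2.21 -0.55  0.72 -2.11] [ 0.35  0.39 -0.65  2.15  0.36  0.71 -1.46]
0.5 [ 0.518 -0.029  0.112] [ 0.2   0.41 -0.28  2.03  0.17  0.72 -2.18] [ 0.39  0.45 -0.53  2.02  0.33  0.76 -0.76]
0 [ 0.608 -0.061  0.112] [ 0.24  0.54 -0.29  1.81  0.2   0.82 -1.64] [ 0.47  0.6  -0.61  1.8   0.43  0.88 -0.26]
```

```bash
python3 - <<'E'
from h import *
command_gripper(0.0,20)
R=Rt(0)
P=lambda x,z:np.array([*(O+cx*x)[:2],z])
movep(P(-.165,.28),R); s=sense(); print(s["time_s"],s["position"],s["finger_gap"])
move_l(P(-.165,.112),feed=.2)
print("touch",move_l(P(-.02,.112),feed=.06,until_force=12)); s=sense(); print(s["time_s"],(s["position"]-O)@cx,s["wrist_force"])
im,d=camera("scene"); cv2.imwrite("pics/scene1.png",im[:,:,::-1])
E
```

```text
3.2333 [ 0.47064451 -0.00956039  0.27992851] 0.00013150133606206992
touch False
6.7917 -0.020010464821601633 [-1.53221542  0.60226534 -0.58238584]
```

View pics/scene1.png

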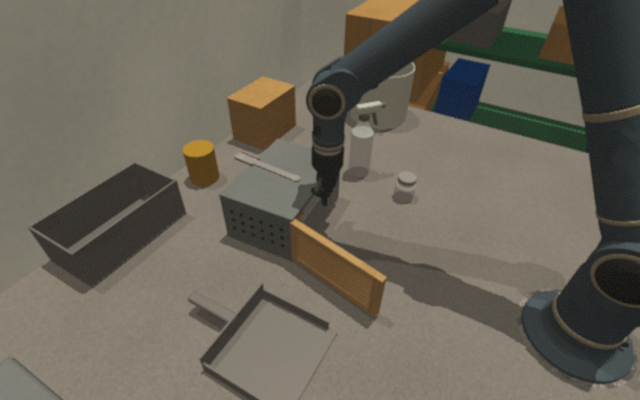

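The fingers at (322,195) hold the tray almost in, and nothing else has moved. I'll push on to the stop, retreat, and look.

```bash
python3 - <<'E'
from h import *
P=lambda x,z:np.array([*(O+cx*x)[:2],z])
print("touch",move_l(P(0.012,.112),feed=.03,until_force=12)); s=sense(); print(s["time_s"],(s["position"]-O)@cx,s["wrist_force"])
move_l(P(-.12,.112),feed=.15); move_l(P(-.12,.25),feed=.25)
a=dpos(1.83,.19,-.055,.25); 
try: movep(a,Rt(1.4-np.pi/2))
except Exception as e: print(repr(e))
s=sense(); print(s["time_s"],s["position"],np.round(s["joint_pos"],2))
for n in("scene","top"):
    im,d=camera(n); cv2.imwrite(f"pics/{n}2.png",im[:,:,::-1])
a=cv2.imread("pics/scene2.png")[100:330,180:430]; cv2.imwrite("pics/scene2z.png",cv2.resize(a,(600,552),interpolation=cv2.INTER_CUBIC))
E
```

```text
touch True
7.3583 -0.013415880404094596 [-0.76104689 -0.00967183  0.14106695]
9.8417 [0.44969108 0.21836368 0.24923842] [ 0.08  0.27 -0.72  1.92  0.21  1.03 -2.06]
```

View pics/scene2z.png

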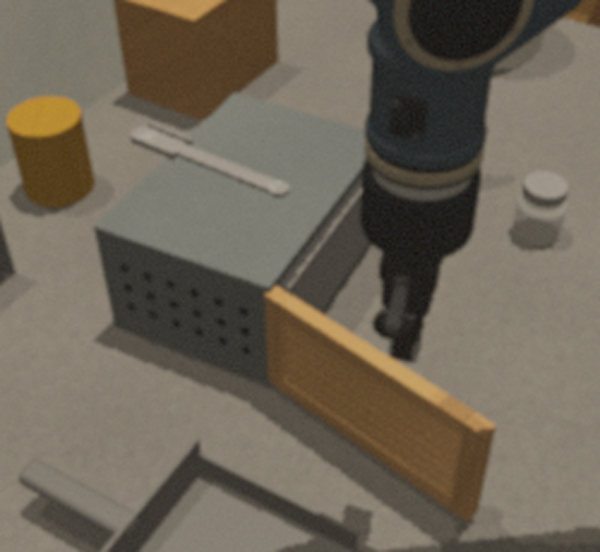

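View pics/top2.png

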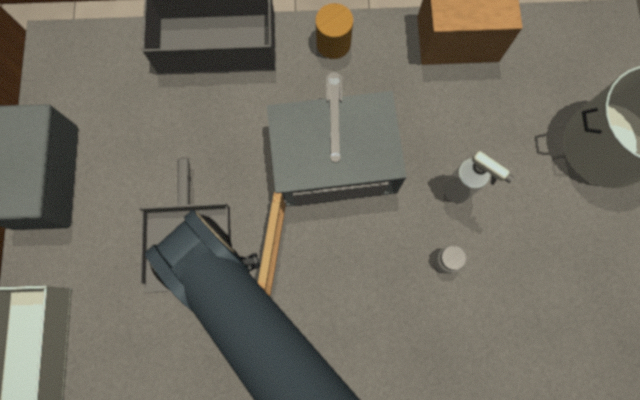

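The tray is almost flush at top (335–398, 187) and the shoehorn and door are unmoved. I'll zoom in to check whether it is fully home.

```bash
python3 - <<'E'
from h import *
a=cv2.imread("pics/top2.png")[150:220,255:415]; cv2.imwrite("pics/top2z.png",cv2.resize(a,(800,350),interpolation=cv2.INTER_CUBIC))
# expected pixel positions, top edge of the board's outer face / inner edge if home
for x in(0,-.003,-.006): 
    print(x,[px("top",O+cx*x+cy*y+[0,0,.115]).round(1) for y in(.1,0,-.1)],[px("scene",O+cx*x+cy*y+[0,0,.115]).round(1) for y in(.1,0,-.1)])
g=cv2.cvtColor(cv2.imread("pics/top2.png"),cv2.COLOR_BGR2GRAY)
for u in(300,320,340,360,380): print(u,g[176:204,u])
E
```

```text
0 [array([295. , 194.1]), array([340.7, 189.1]), array([386.3, 184.2])] [array([300.4, 218.3]), array([319. , 194.1]), array([335.1, 173. ])]
-0.003 [array([295.1, 195.5]), array([340.9, 190.5]), array([386.5, 185.5])] [array([301.5, 218.7]), array([320. , 194.4]), array([336.1, 173.3])]
-0.006 [array([295.2, 196.8]), array([341. , 191.8]), array([386.7, 186.8])] [array([302.7, 219.1]), array([321.1, 194.8]), array([337.2, 173.6])]
300 [120 121 127 126 126 122 128 125 126 126 125 124 121 103  76  67  88 108
 100  71  57  55  53  55  53  53  52  55]
320 [124 124 124 125 127 124 124 127 125 124 116  94  71  85 106 107  83  60
  56  55  57  58  50  57  55  48  65  90]
340 [125 123 125 122 126 129 126 122 113  85  66  86 108 100  72  54  58  53
  52  62  50  57  54  59  82  98 106 108]
360 [122 122 122 125 126 119 101  76  71  90 114 101  71  56  61  53  55  57
  59  54  54  63  89 104 109 112 114 110]
380 [121 121 124 116  91  67  70  84  80  73  67  54  50  55  55  54  55  50
  56  72  94 106 110 109 108 108 107 106]
```

View pics/top2z.png

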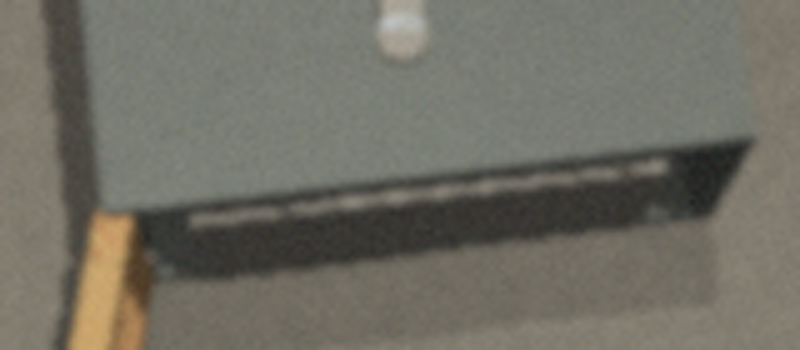

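```bash
python3 - <<'E'
from h import *
from scipy.ndimage import gaussian_filter1d
g=cv2.cvtColor(cv2.imread("pics/top2.png"),cv2.COLOR_BGR2GRAY).astype(float)
for u in range(310,376,8):
    c=gaussian_filter1d(g[:,u-1:u+2].mean(1),.7); d=np.diff(c)
    v1=178+np.argmin(d[178:192-0]); 
    # first falling edge: cabinet top; second: board's front edge
    idx=[i for i in range(176,200) if d[i]<d[i-1] and d[i]<=d[i+1] and d[i]<-8]
    e=[i+.5+0.5*(d[i-1]-d[i+1])/(d[i-1]-2*d[i]+d[i+1]) for i in idx]
    if len(e)>=2:
        A=pt("top",u,e[0],.145);B=pt("top",u,e[1],.115); print(u,np.round(e,2),((A-O)@cx).round(4),((B-O)@cx).round(4))
E
```

```text
310 [188.14 193.64] 0.002 -0.0026
318 [187.08 192.61] 0.0024 -0.0022
326 [185.92 191.47] 0.003 -0.0016
334 [184.99 190.59] 0.0032 -0.0016
342 [184.17 189.69] 0.0031 -0.0016
350 [183.26 188.68] 0.0031 -0.0013
358 [182.4  187.71] 0.0031 -0.0011
366 [181.38 186.75] 0.0034 -0.0009
374 [180.45 185.79] 0.0036 -0.0007
```

Image edges put the tray face about 4 mm ahead of the cabinet's top edge, so it may not be home. I'll push again and log where it stops.

```bash
python3 - <<'E'
from h import *
P=lambda x,z:np.array([*(O+cx*x)[:2],z])
movep(P(-.10,.25),Rt(0)); move_l(P(-.06,.112),feed=.25)
print(sense()["wrist_force"])
print(move_l(P(-.008,.112),feed=.04,until_force=6)); s=sense(); print(s["time_s"],(s["position"]-O)@cx,s["wrist_force"])
print(move_l(P(.02,.112),feed=.03,until_force=25)); s=sense(); print(s["time_s"],(s["position"]-O)@cx,s["wrist_force"])
move_l(P((s["position"]-O)@cx+.001,.112),feed=.03); sleep(.2); s=sense(); print(s["time_s"],(s["position"]-O)@cx,s["wrist_force"])
E
```

```text
[-0.45406838  0.4700839   0.66355473]
True
12.7167 -0.013314777009197377 [ 0.09826438  0.44904557 -0.45635341]
True
13.2083 -0.013758829824349712 [-1.32336756  0.62715239  2.01102896]
13.675 -0.013438607094410821 [-3.70835929 -1.34951084  2.31891105]
```

The tray stops at the same point under 6, 12 and 25 N, so it is at its rigid stop. The door comes next.

```bash
python3 - <<'E'
from h import *
P=lambda x,z:np.array([*(O+cx*x)[:2],z])
move_l(P(-.12,.112),feed=.2); move_l(P(-.12,.25),feed=.25)
Ra=Rt(1.4-np.pi/2)
movep(dpos(1.83,.19,-.055,.25),Ra)
move_l(dpos(1.83,.19,-.055,.112),feed=.2)
s=sense(); print(s["time_s"],s["position"],np.round(s["joint_pos"],2),s["wrist_force"])
for n in("scene","top","wrist"):
    im,d=camera(n); cv2.imwrite(f"pics/{n}3.png",im[:,:,::-1])
E
```

```text
16.8333 [0.44982515 0.22020918 0.11276941] [-0.01  0.46 -0.66  2.05  0.4   0.76 -2.25] [ 0.56265187 -0.24772982  0.21825854]
```

View pics/scene3.png

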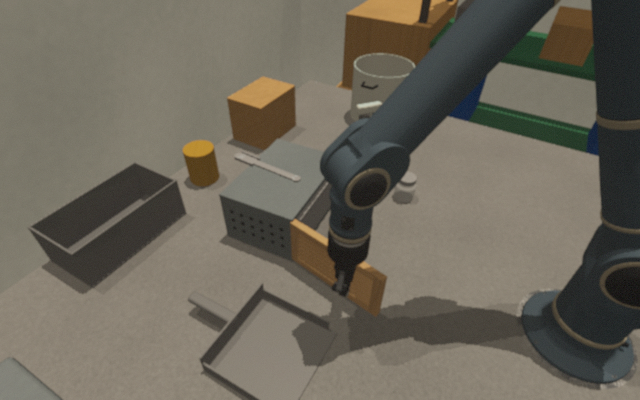

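View pics/wrist3.png

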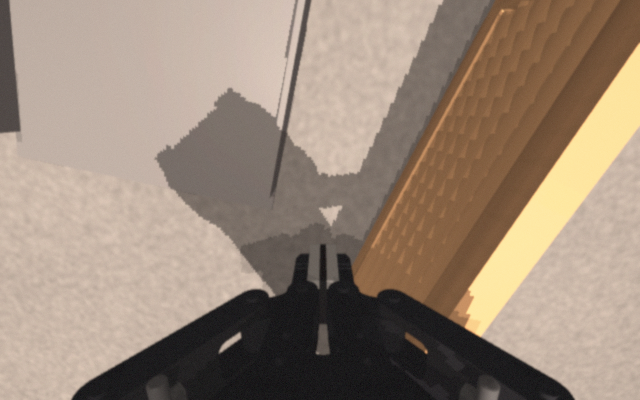

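The wrist view shows the closed fingertips at (323,270) just outside the louvred face, clear of the dustpan rim at (290,130). I'll sweep along the arc.

```bash
python3 - <<'E'
from h import *
for th in [1.75,1.6,1.4,1.2,1.0,.8,.6,.4,.25,.12]:
    R=Rt(min(th,1.4)-np.pi/2)
    try: hit=move_l(dpos(th,.19,-.03,.112),R,feed=.11,until_force=15)
    except Unreachable as e: print(th,"unreach",e); break
    s=sense(); print(th,round(s["time_s"],2),hit,s["wrist_force"].round(1),np.round(s["joint_pos"],2))
    if hit: break
for n in("scene","top"):
    im,d=camera(n); cv2.imwrite(f"pics/{n}4.png",im[:,:,::-1])
E
```

```text
1.75 17.5 False [0.3 0.6 0.2] [ 0.07  0.42 -0.67  2.1   0.39  0.74 -2.18]
1.6 17.91 False [0.1 0.5 0.6] [ 0.13  0.4  -0.67  2.14  0.38  0.72 -2.12]
1.4 18.41 False [-0.   0.7 -0. ] [ 0.21  0.38 -0.67  2.16  0.37  0.71 -2.04]
1.2 18.91 False [ 0.3  0.4 -0.3] [ 0.33  0.39 -0.72  2.16  0.39  0.71 -1.78]
1.0 19.41 False [-0.9  0.5 -0. ] [ 0.44  0.42 -0.75  2.14  0.43  0.73 -1.52]
0.8 19.91 False [-0.7  0.6 -0. ] [ 0.53  0.46 -0.79  2.1   0.47  0.77 -1.28]
0.6 20.41 False [0.1 0.6 0.3] [ 0.59  0.51 -0.82  2.04  0.52  0.81 -1.06]
0.4 20.91 False [0.1 1.3 0.3] [ 0.64  0.57 -0.85  1.96  0.57  0.86 -0.85]
0.25 21.32 False [ 0.  -0.1  0.1] [ 0.65  0.62 -0.87  1.9   0.6   0.91 -0.69]
0.12 21.69 False [-0.2  0.8  1.3] [ 0.66  0.67 -0.89  1.84  0.63  0.95 -0.56]
```

View pics/scene4.png

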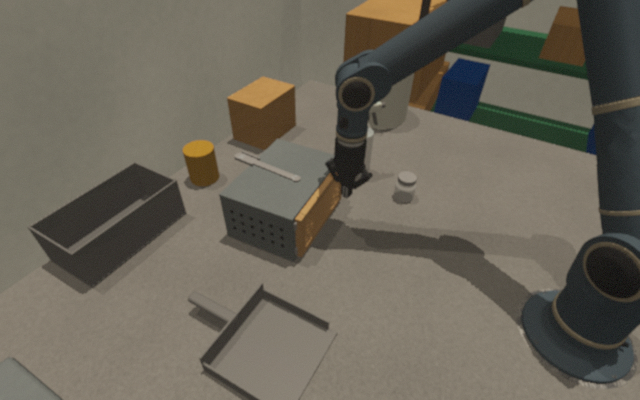

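View pics/top4.png

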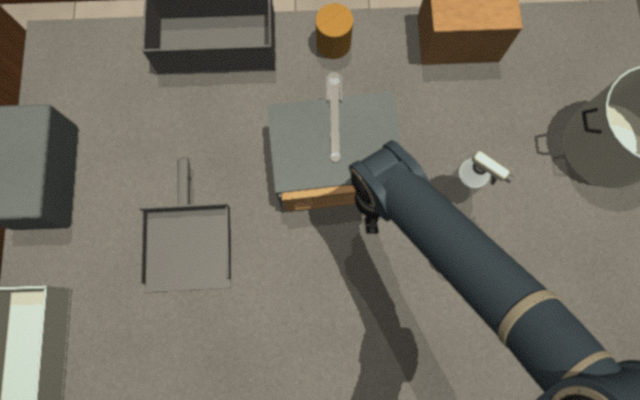

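The door is nearly shut and everything else is still in place. Now the final push to the stop, then retreat.

```bash
python3 - <<'E'
from h import *
R=Rt(-np.pi/2)
for lim,f in((12,.05),(20,.02)):
    hit=move_l(dpos(0,.19,.0,.112),R,feed=f,until_force=lim); s=sense(); print(hit,round(s["time_s"],2),((s["position"]-O)@cx).round(4),((s["position"]-O)@cy).round(4),s["wrist_force"].round(1))
sleep(.2)
move_l(dpos(0,.19,-.12,.112),feed=.15); move_l(dpos(0,.19,-.12,.25),feed=.25)
movep(np.array([.4,-.35,.3]),R)
for n in("scene","top"):
    im,d=camera(n); cv2.imwrite(f"pics/{n}5.png",im[:,:,::-1]); np.save(n+"5.npy",d)
print(sense()["time_s"])
a=cv2.imread("pics/top5.png")[80:300,220:480]; cv2.imwrite("pics/top5z.png",cv2.resize(a,(700,592),interpolation=cv2.INTER_CUBIC))
E
```

```text
True 22.15 -0.0506 -0.0573 [-3.1  0.1  4.2]
True 22.85 -0.0514 -0.0576 [-4.1 -0.7  3.8]
25.6417
```

View pics/top5z.png

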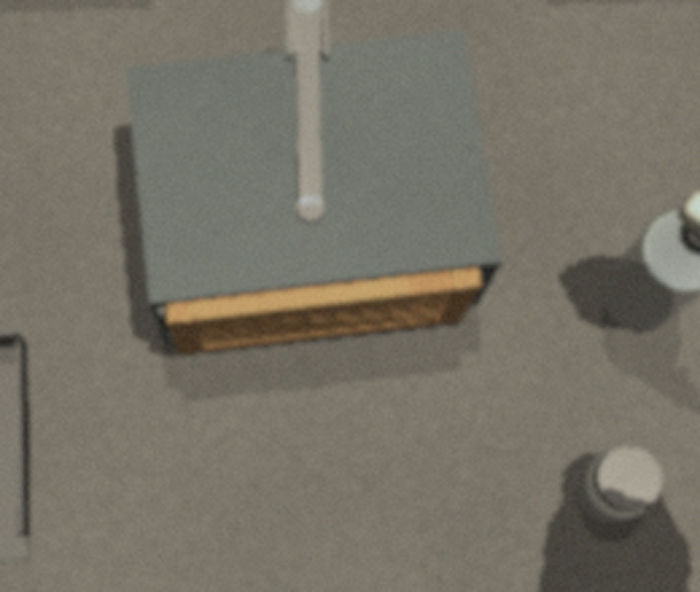

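View pics/scene5.png

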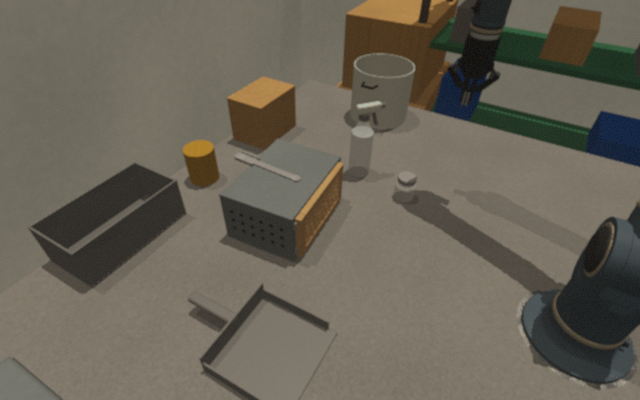

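```bash
python3 - <<'E'
from h import *
g=cv2.imread("pics/top5.png"); h=cv2.cvtColor(g,cv2.COLOR_BGR2HSV)
from scipy.ndimage import gaussian_filter1d
A=[];B=[];C=[]
gr=g[:,:,0].astype(float) # blue: cabinet grey high, wood low
br=g[:,:,2].astype(float)
for u in range(290,394,4):
    c=gaussian_filter1d(br[:,u-1:u+2].mean(1),.7); d=np.diff(c)
    lo=int(px("top",pt("top",u,190,.139))[1]); r=range(176,204)
    idx=[i for i in r if d[i]<d[i-1] and d[i]<=d[i+1] and d[i]<-8]
    up=[i for i in r if d[i]>d[i-1] and d[i]>=d[i+1] and d[i]>8]
    f=lambda i:i+.5+0.5*(d[i-1]-d[i+1])/(d[i-1]-2*d[i]+d[i+1])
    L=lambda v,z:(((P:=pt("top",u,v,z))-O)@cy, (P-O)@cx)
    print(u,[np.round(L(f(i),.145),4) for i in idx[:1]],[np.round(L(f(i),.139),4) for i in up[:1]],[np.round(L(f(i),.139),4) for i in idx[1:2]])
E
```

```text
290 [array([ 0.1105, -0.0171])] [array([0.1092, 0.0004])] []
294 [array([ 0.102 , -0.0164])] [array([0.1006, 0.001 ])] []
298 [array([ 0.0935, -0.0166])] [array([0.0921, 0.0007])] []
302 [array([ 0.085 , -0.0164])] [array([0.0835, 0.001 ])] []
306 [array([ 0.0765, -0.0165])] [array([0.075 , 0.0007])] []
310 [array([ 0.068 , -0.0161])] [array([0.0664, 0.0012])] []
314 [array([ 0.0595, -0.0162])] [array([0.0578, 0.001 ])] []
318 [array([ 0.051 , -0.0158])] [array([0.0492, 0.0014])] []
322 [array([ 0.0425, -0.016 ])] [array([0.0406, 0.0016])] []
326 [array([ 0.034 , -0.0157])] [array([0.0321, 0.0014])] []
330 [array([ 0.0255, -0.016 ])] [array([0.0235, 0.0017])] []
334 [array([ 0.017 , -0.0155])] [array([0.0149, 0.0018])] []
338 [array([ 0.0085, -0.0156])] [array([0.0063, 0.0017])] [array([ 0.0098, -0.0277])]
342 [array([-0.    , -0.0154])] [array([-0.0022,  0.0016])] []
346 [array([-0.0085, -0.0155])] [array([-0.0109,  0.0019])] [array([-0.0073, -0.0275])]
350 [array([-0.017 , -0.0154])] [array([-0.0194,  0.0015])] [array([-0.0144, -0.0387])]
354 [array([-0.0256, -0.0152])] [array([-0.0281,  0.0023])] [array([-0.023 , -0.0381])]
358 [array([-0.0341, -0.0151])] [array([-0.0366,  0.0017])] [array([-0.0315, -0.0385])]
362 [array([-0.0426, -0.0152])] [array([-0.0453,  0.0026])] [array([-0.0401, -0.038 ])]
366 [array([-0.0511, -0.0152])] [array([-0.0539,  0.0021])] [array([-0.0486, -0.0383])]
370 [array([-0.0597, -0.0148])] [array([-0.0625,  0.0027])] [array([-0.0573, -0.0371])]
374 [array([-0.0682, -0.0151])] [array([-0.0711,  0.0021])] [array([-0.0657, -0.0378])]
378 [array([-0.0768, -0.0146])] [array([-0.0797,  0.0022])] [array([-0.0749, -0.0331])]
382 [array([-0.0853, -0.015 ])] [array([-0.0883,  0.0021])] [array([-0.083 , -0.0358])]
386 [array([-0.0939, -0.0145])] [array([-0.0969,  0.0022])] []
390 [array([-0.1024, -0.0148])] [array([-0.1056,  0.0027])] []
```

The door's outer edge is parallel to the cabinet front to within about 0.001 rad, and its faces read −0.015 and +0.002, which is shut with no tray sticking out. I'll check that nothing else moved, then hand in.

```bash
python3 - <<'E'
from h import *
a=cv2.imread("pics/scene0.png").astype(int);b=cv2.imread("pics/scene5.png").astype(int)
m=np.abs(cv2.blur(a.astype(np.float32),(3,3))-cv2.blur(b.astype(np.float32),(3,3))).max(2)
for n,(u0,u1,v0,v1) in dict(pan=(190,290,285,400),shoe=(230,303,148,182),bottle=(350,376,98,176),jar=(394,418,172,193)).items(): print(n,(m[v0:v1,u0:u1]>25).mean().round(3))
print(sense()["time_s"]); finish_job()
E
```

```text
pan 0.0
shoe 0.0
bottle 0.0
jar 0.081
25.6417
the job is handed in; nothing more can be done
```

I pushed the tray home and then the louvered door shut, using closed, ungripped fingers, and handed the job in at about 25.6 s.

- **Tray:** it stopped at the same place, to within about 0.4 mm, with force limits of 6, 12 and 25 N. I took that as its rigid stop. One image check disagreed at first: it put the tray face about 4 mm ahead of the cabinet's top front edge, so I pushed a second time and it did not move.
- **Door:** it stopped against force limits of 12 and 20 N. In the top view its edge runs parallel to the cabinet front within about 0.01 rad. Its inner face reads about 2 mm from the front plane as I measured it, which is within calibration error. A tray still standing out should have kept the door from closing flat.
- **Door contact point:** the final stop came about 6 mm farther out than I expected for fingertip contact. A wider part of the fingers, higher up, may have touched the door's top edge instead. The force limits were well under 40 N.
- **Everything else:** comparing first and last scene pictures, the dustpan, shoehorn and bottle showed no change. The jar's patch changed by 8%; I put this down to the arm's shadow, because the jar sits at the same pixels in both pictures.
- **Brushes:** the fingers stayed outside the tray's front board, so they never came near them. They cannot be seen now that the door is shut.

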